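# Shut the marked valve in the stopcock box

## Task

On the test bench, push the loose metal cover of the stopcock box fully aside along its guides, off the open well and onto the closed half of the box, without lifting or tipping it (it has an upright rib to push against). Then push the uncovered valve handle that ends in a round disc a quarter turn anticlockwise, seen from above, until it is fully shut, square across its pipe. Leave the plain straight handle and everything else on the bench as they are.

Things in the scene. Friction and masses are not known exactly. Their poses are not given: they have to be found in the camera images.
- box: Grey steel stopcock box fixed to the table, 200 mm (its x) by 550 mm (its y), origin at the centre of that underside, on the table; turned only about the vertical. Its -y half is an open well, its +y half a closed deck. A 60 mm wide tool ledge (top 100 mm up) runs along its +x side.
- well (a point): Centre of the well at the height the cover lies (95 mm up), box y -135 mm. The well spans box x -75 to 75 and box y -265 to -5 mm, floor 12 mm up. In it two quarter-turn valves sit on parallel copper pipes along box x (pipe tops 50 mm, valve bodies up to 61 mm above the table).
- deck (a point): Where the cover parks: centre of the closed deck at 95 mm height, box y +134 mm. The cover runs along box y at 95 mm height between two guide lips (inner faces at box x -90 and +90 mm, tops 108 mm up); end walls at box y -265 and +265 mm stop it.
- cover: Loose flat aluminium cover, 176 mm (its x) by 262 (its y) by 5 mm, about 0.3 to 0.65 kg; origin at the centre of its underside, axes as the box's. Starts over the well (box y about -0.13 to -0.115), slides to box +y; at the end wall its origin is at +0.134. Across its middle stands a rib, 90 mm along x, 12 mm thick in y, its top 35 mm above the underside: push on the rib's -y face.
- marked_pivot (a point): Turning axis of the marked handle, at half the height of its bar (76 mm above the table). It stands in the well at box x -35 mm and at box y either -195 or -95 mm (the plain valve takes the other place).
- marked_end (a point): Centre of the round disc at the end of the marked handle, 59 mm from the pivot. The handle is a steel bar 12 mm wide (70 to 82 mm above the table) that ends in a disc 30 mm across (68.5 to 83.5 mm above the table); its far edge is 74 mm from the pivot. Hidden under the cover at first.
- marked_handle (a joint): Angle of the marked handle: 0 = open, bar along its pipe, pointing to box +x; it turns anticlockwise seen from above, towards box +y, to a stop at 1.571 = shut, bar square across the pipe, pointing to box +y. Starts at 0 to 0.25; friction 0.12 N m (2 to 4 N at the disc), it stays where it is left.
- plain_end (a point): Point on the other, plain valve's handle, 59 mm from its pivot, 76 mm above the table: a straight steel bar 12 mm wide and 74 mm long with a square end, no disc; turns the same way. To be left as it is.
- screwdriver: Bystander: screwdriver, 180 mm long, lying on the box's tool ledge; origin as placed, leave it alone.
- plug: Bystander: small brass plug, 32 mm across and 24 mm tall, standing on the box's tool ledge; origin as placed, leave it alone.
- wrench: Bystander: spanner, 200 mm long, lying on the table in front of the box; origin as placed, leave it alone.
- can: Bystander: can, 66 mm across and 90 mm tall, on the table behind the box; origin as placed, leave it alone.
- collar: Bystander: dark steel collar, 70 mm across and 30 mm tall, on the table behind the box; origin as placed, leave it alone.
- elbow: Bystander: brass pipe elbow, 50 mm tall, on the table behind the box; origin as placed, leave it alone.
- mug: Bystander: blue mug, 90 mm tall, to the robot's left; origin as placed, leave it alone.
- oil: Bystander: amber oil bottle, 160 mm tall, to the robot's left; origin as placed, leave it alone.

How it is judged:
On the way, in this order (a step that is already met when the one before it is completed fails the run):
1. the cover lies fully aside on the closed half of the box (y of cover in the frame of box above 0.115 m and z of cover in the frame of box between 0.088 and 0.102 m and angle between cover's own z axis and vertical below 0.06 rad), for 0.2 s.
2. the marked handle has been pushed shut (value of joint marked_handle above 1.45 rad), for 0.2 s.
At the end, for the whole second after the job is handed in: The cover lies flat in its guides over the deck (its centre more than 115 mm past the box's middle, within 20 mm of the end wall) at rest, the marked handle is shut (joint above 1.45 of 1.571 rad), the plain handle's end is within 20 mm and every bystander within 30 mm of where it began (all of step 1 and value of joint marked_handle above 1.45 rad and linear speed of cover below 0.01 m/s and distance of plain_end from where it was at the start of the episode below 0.02 m and distance of each of screwdriver, plug, wrench, can, collar, elbow, mug, oil from where it was at the start of the episode below 0.03 m); the robot touches nothing.
It fails at once if the cover is lifted more than 12 mm or tipped more than 0.12 rad (z of cover in the frame of box above 0.107 m or angle between cover's own z axis and vertical above 0.12 rad).
It fails at once if the plain handle is turned (its end moves more than 20 mm) (distance of plain_end from where it was at the start of the episode above 0.02 m).
It fails at once if a bystander is moved more than 30 mm (distance of any of screwdriver, plug, wrench, can, collar, elbow, mug, oil from where it was at the start of the episode above 0.03 m).
It also fails if it takes over 53 s, if anything falls off the work surface, if the arm or the gripper's body presses on something with over 40 N, if the wrist force passes 120 N, or if a joint passes its speed limit or range.

## Robot

A 6-joint arm with a two-finger parallel gripper is mounted at the origin on the work surface. World frame = base frame: x ahead of the robot, y to its left, z up, the work surface at z = 0. Lengths are in m, angles in rad, forces in N, time in s.
With the tool pointing down it reaches from about 0.25 to 0.775 m from the base axis. Payload 4 kg.
Tool frame: the origin (TCP) lies between the finger pads; the fingertips stand 25 mm ahead of it and the grasp point (between the pads) lies 6 mm ahead of it (robot.tip_reach is the distance from the TCP to the fingertips, in m); z points along the fingers, y is the line along which they close (so a half turn about z gives the same grasp; the last joint's range is limited). The gripper opens to 94 mm and grips with 3 to 60 N. Pads are 16 mm wide; open, the fingers measure 119 mm over their backs; the gripper's body (75 mm by 177 mm) begins 78 mm behind the grasp point.
Start: joints at [1.242, 0.087, 1.371, -0, 1.684, -0.103], TCP at [0.123, 0.536, 0.231] pointing down, gripper open.
Joint ranges: [-3.1, 3.1], [-0.76, 2.03], [0.27, 2.55], [-1.08, 4.22], [0.17, 2.65], [-2.57, 2.57]. Speed limits (rad/s): [2.79, 2.79, 3.14, 3.14, 3.14, 3.14].

## Interface

Orientations are given as [roll, pitch, yaw] about the fixed x, y, z axes, in that order (R = Rz(yaw) Ry(pitch) Rx(roll)).
In Python, from bench import sensors, snapshot, camera_info, ticket, robot gives the robot as it stands.
- The arm moves only by the tool arm_command, never from a script. Its argument "plan" is a list of rows, each an object with "grip": the closure, from -1 (fully open) to 1 (shut); "slide": the shift along the tool's x, y, z normalised to -1 to 1, where 1 is 500 mm, a list of three; "spin": the turn about the tool's z normalised to -1 to 1, where 1 is 5 degrees. A call has 1 to 10 rows; each row shifts and turns the commanded pose from where the row before left it, along the tool's axes as they then stand; what a row does not reach is not made up. A row lasts 1/8 s, in which the tool goes at most 62.5 mm and 10.7 degrees, less where a joint would pass 70% of its speed; a pose out of reach is approached as far as the arm can. A call with a number of a shift or a turn outside -1 to 1 is refused whole. A call with a gripper value outside its range is refused whole. The fingers move at their own pace and stop on an object; the grip force is fixed at half the most. Time passes only in rows, so rows that do not move let the fingers close. It gives the time, the measured TCP pose, the force, the opening and the grip force at its end, in the units of the state.
- sensors.get_obs(): the state, without advancing time (a new reading comes with each control period).
- snapshot(name): name is "side" or "top" or "wrist"; returns the picture (420x560x3 uint8, red, green, blue); there is no depth.
- camera_info(name): a dict with "fx", "fy", "cx", "cy" (pixels), "position" and "rotation" of the camera in the world. Camera axes: x right, y up, looking along -z (the intrinsics and any distortion apply to the point x, -y, -z); pixel columns grow to the right and rows downward; lengths in m; the calibration is good to about 2 mm. A picture is of the moment at which its call begins: read the wrist's pose just before it. camera_info takes no time and is no camera call; for the wrist camera it gives the pose at the moment of the call.
- ticket.close_job(): hands the job in; it is judged then, once.
The state is a dict: "time": time; "joint_positions": joint angles; "qvel": joint speeds; "joint_torque": joint torques, N m; "tool_pos": TCP position; "ee_rot": TCP orientation; "wrist_force": force on the tool from outside, world axes, zero at the start; "wrist_torque": the same for the moment, N m; "width": finger opening in m; "finger_force": force on a finger pad.
Only numpy, scipy, OpenCV 4.12 (cv2) and the standard library are available. Lean on these libraries where they do the work, as an engineer would, in place of code of your own. Each camera call takes 0.05 s, during which the arm holds its last target. There are 200 camera calls.

## Working session

There is one attempt and no reset: what is moved stays moved. The work goes in short steps, Python scripts to look and compute and a tool call to move; the robot and the scene stay as the last step left them, time stands still between calls to the robot, and variables do not carry over. Pictures are saved under pics/ and viewed, at most 10 in all, crops included, and the job is handed in when it is done.

Besides the shell and the picture viewer there is one more tool, called after "Request:" as a command line: name --argument value ..., lists and objects as JSON in quotes. arm_command: Moves the arm, as the interface text tells. Scaled input: -1 to 1 covers 500 mm each way for a shift and 5 degrees each way for a turn. Its arguments: {"type":"object","properties":{"plan":{"type":"array","items":{"type":"object","properties":{"grip":{"type":"number"},"slide":{"type":"array","items":{"type":"number"}},"spin":{"type":"number"}}}}},"required":["plan"]}

```bash
mkdir -p pics; ls
python3 - <<'E'
from bench import sensors, snapshot, camera_info, robot
import cv2
o=sensors.get_obs();print(o['time'],o['tool_pos'],o['ee_rot'],o['width'],robot.tip_reach)
for n in ("side","top"):
    cv2.imwrite(f"pics/{n}0.png",snapshot(n)[:,:,::-1]); print(n,camera_info(n))
E
```

```text
pics
0.0 [0.122958   0.53557557 0.2293208 ] [-3.13942841e+00 -2.33774776e-04  2.91582645e+00] 0.0938743915023118 0.025
side {'fx': 404.8904000565004, 'fy': 404.8904000565004, 'cx': 275.88425578119745, 'cy': 203.40395810619958, 'position': array([ 0.35033541, -0.60662167,  0.56584365]), 'rotation': array([ 1.02406131,  0.01919908, -0.30559653])}
top {'fx': 479.43636021022775, 'fy': 479.43636021022775, 'cx': 275.9745209965243, 'cy': 203.44884509959758, 'position': array([0.40959177, 0.12688226, 1.18028868]), 'rotation': array([ 0.14099782,  0.01167081, -1.58754891])}
```

View pics/top0.png

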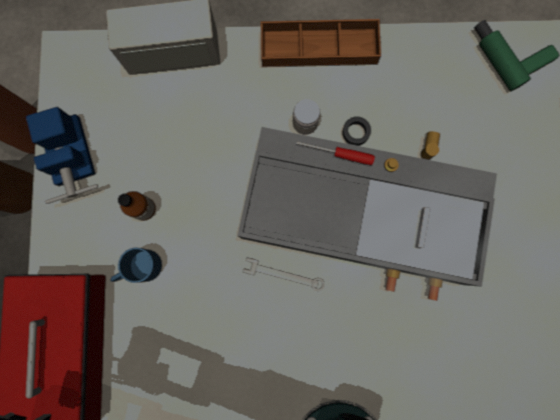

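View pics/side0.png

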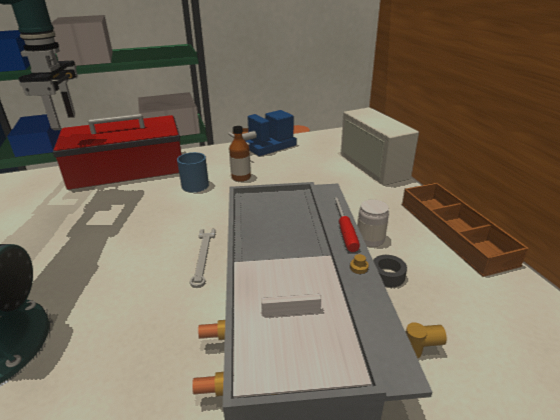

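The top view shows the cover at right, with corners near (370,180), (490,203), (475,278) and (358,255). The rib runs (427,207)–(420,247), the closed deck is to the left, and box +y points image-left. The side view shows the rib at (262–321, 293–315).

```bash
cat > h.py <<'E'
import numpy as np
from scipy.spatial.transform import Rotation as Ro
from bench import camera_info
def ray(n,uv,info=None):
    c=info or camera_info(n); R=Ro.from_euler('xyz',c['rotation']).as_matrix()
    d=R@np.array([(uv[0]-c['cx'])/c['fx'],-(uv[1]-c['cy'])/c['fy'],-1]); return np.array(c['position']),d
def plane(n,uv,z,info=None):
    p,d=ray(n,uv,info); return p+d*(z-p[2])/d[2]
def tri(a,b):
    (p,d),(q,e)=a,b; s=np.linalg.lstsq(np.c_[d,-e],q-p,rcond=None)[0]
    x,y=p+d*s[0],q+e*s[1]; return (x+y)/2,np.linalg.norm(x-y)
E
python3 - <<'E'
from h import *; import cv2
def quad(n,lo,roi):
    im=cv2.imread(f'pics/{n}0.png'); g=im.min(2); m=np.zeros_like(g)
    x0,y0,x1,y1=roi; m[y0:y1,x0:x1]=(g[y0:y1,x0:x1]>lo)*255
    m=cv2.morphologyEx(m,cv2.MORPH_OPEN,np.ones((3,3)))
    c=max(cv2.findContours(m,0,2)[0],key=cv2.contourArea); h=cv2.convexHull(c)
    return cv2.approxPolyDP(h,6,True)[:,0].astype(float),cv2.minAreaRect(c)
q,r=quad('top',110,(350,170,493,282)); print(q,r)
P=[plane('top',u,.1)for u in q]
for i in range(len(P)): print(P[i].round(4), np.linalg.norm(P[i]-P[i-1]).round(4))
q2,_=quad('side',110,(234,256,370,388)); print(q2)
for n,roi in (('top',(405,198,440,255)),('side',(250,280,335,325))):
    im=cv2.imread(f'pics/{n}0.png'); x0,y0,x1,y1=roi
    cv2.imwrite(f'pics/rib_{n}.png',cv2.resize(im[y0:y1,x0:x1],None,fx=7,fy=7,interpolation=0))
a=cv2.imread('pics/rib_top.png');b=cv2.imread('pics/rib_side.png')
c=np.zeros((max(a.shape[0],b.shape[0]),a.shape[1]+b.shape[1],3),np.uint8);c[:a.shape[0],:a.shape[1]]=a;c[:b.shape[0],a.shape[1]:]=b
cv2.imwrite('pics/rib.png',c);print(c.shape,a.shape)
E
```

```text
[[370. 180.]
 [482. 202.]
 [471. 278.]
 [357. 254.]] ((420.78472900390625, 229.05615234375), (118.65887451171875, 77.38322448730469), 11.154659271240234)
[ 0.6133 -0.079   0.1   ] 0.1717
[ 0.5578 -0.3298  0.1   ] 0.2569
[ 0.3883 -0.2925  0.1   ] 0.1736
[ 0.4455 -0.0425  0.1   ] 0.2565
[[330. 256.]
 [369. 383.]
 [234. 387.]
 [234. 262.]]
(399, 840, 3) (399, 245, 3)
```

View pics/rib.png

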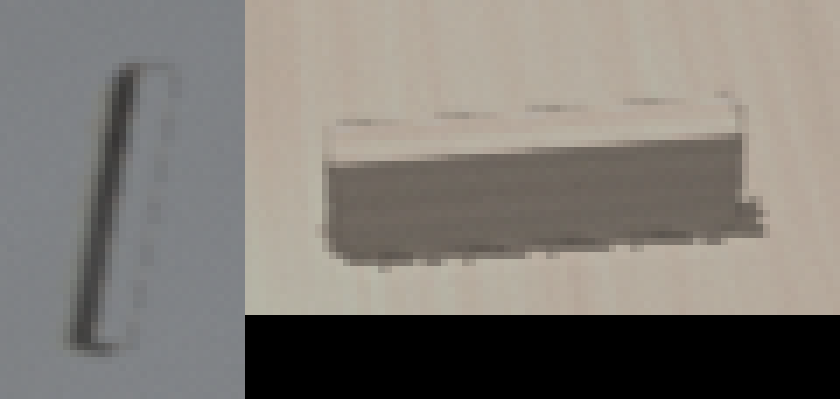

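The crop shows the rib's top −y edge. In the top view it ends at about (430.3,207.7) and (424.0,247.3), and in the side view at about (321.0,299.3) and (261.7,303.6).

Run:
```python
from h import *
A,e=tri(ray('top',(430.3,207.7)),ray('side',(321,299.3)));B,f=tri(ray('top',(424,247.3)),ray('side',(261.7,303.6)))
print(A,e,B,f,np.linalg.norm(A-B))
P=np.array([plane('top',u,.1)for u in ((370,180),(482,202),(471,278),(357,254))]); c=P.mean(0);print('cover',c)
d=(P[0]-P[1]+P[3]-P[2]);th=np.arctan2(d[1],d[0]);print('boxy dir',th,'box yaw',th-np.pi/2)
d2=A-B;print('rib yaw',np.arctan2(d2[1],d2[0]))
for u,s in (((370,180),(330,256)),((357,254),(234,262))): print(tri(ray('top',u),ray('side',s)))
# box outer corners on rim, z=.108
for u in ((262,129),(495,173),(480,283),(240,238)): print(plane('top',u,.1))
```

```text
[ 0.54152948 -0.20298626  0.12803462] 0.003842975764879365 [ 0.45478355 -0.1839343   0.12881942] 0.003664743109892133 0.08881693596505652
cover [ 0.50125065 -0.18594654  0.1       ]
boxy dir 1.3494750311598789 box yaw -0.22132129563501768
rib yaw -0.21619685241726894
(array([ 0.61243701, -0.07900063,  0.09762784]), np.float64(0.002707007054781237))
(array([ 0.44293746, -0.04213462,  0.10017466]), np.float64(0.0052191711488985895))
[0.73876377 0.16651832 0.1       ]
[ 0.62415816 -0.36452161  0.1       ]
[ 0.3770486  -0.31151837  0.1       ]
[0.48594127 0.21934971 0.1       ]
```

Request:
arm_command --plan '[{"grip":1,"slide":[-0.066,-0.083,0],"spin":0},{"grip":1,"slide":[-0.066,-0.083,0],"spin":0},{"grip":1,"slide":[-0.066,-0.083,0],"spin":0},{"grip":1,"slide":[-0.066,-0.083,0],"spin":0},{"grip":1,"slide":[-0.066,-0.083,0],"spin":0},{"grip":1,"slide":[-0.066,-0.083,0],"spin":0},{"grip":1,"slide":[-0.066,-0.083,0],"spin":0},{"grip":1,"slide":[-0.066,-0.083,0],"spin":0}]'

```text
time: 1.1
tool_pos: [0.3063, 0.1518, 0.2302]
ee_rot: [3.141, 0.0, 2.916]
wrist_force: [0.5, -1.1, -1.0]
width: 0.0173
finger_force: 0.0
```

Request:
arm_command --plan '[{"grip":1,"slide":[-0.066,-0.083,0],"spin":0},{"grip":1,"slide":[-0.066,-0.083,0],"spin":0},{"grip":1,"slide":[-0.066,-0.083,0],"spin":0},{"grip":1,"slide":[-0.066,-0.083,0],"spin":0},{"grip":1,"slide":[-0.066,-0.083,0],"spin":0},{"grip":1,"slide":[-0.066,-0.083,0],"spin":0},{"grip":1,"slide":[-0.066,-0.083,0],"spin":0},{"grip":1,"slide":[-0.066,-0.083,0],"spin":0}]'

```text
time: 2.1
tool_pos: [0.4894, -0.2309, 0.2298]
ee_rot: [3.141, -0.001, 2.915]
wrist_force: [1.7, 0.5, 1.3]
width: 0.0005
finger_force: 0.0
```

Request:
arm_command --plan '[{"grip":1,"slide":[0,0,0],"spin":1},{"grip":1,"slide":[0,0,0],"spin":1},{"grip":1,"slide":[0,0,0],"spin":1},{"grip":1,"slide":[0,0,0],"spin":1},{"grip":1,"slide":[0,0,0],"spin":1},{"grip":1,"slide":[0,0,0],"spin":1},{"grip":1,"slide":[0,0,0],"spin":1},{"grip":1,"slide":[0,0,0],"spin":1},{"grip":1,"slide":[0,0,0],"spin":1}]'

```text
time: 3.22
tool_pos: [0.4888, -0.2291, 0.2297]
ee_rot: [-3.141, -0.001, 2.127]
wrist_force: [0.2, -0.6, -1.1]
width: 0.0005
finger_force: 0.0
```

Request:
arm_command --plan '[{"grip":1,"slide":[0,0,0],"spin":1},{"grip":1,"slide":[0,0,0],"spin":1},{"grip":1,"slide":[0,0,0],"spin":1},{"grip":1,"slide":[0,0,0],"spin":1},{"grip":1,"slide":[0,0,0],"spin":1},{"grip":1,"slide":[0,0,0],"spin":1},{"grip":1,"slide":[0,0,0],"spin":1},{"grip":1,"slide":[0,0,0],"spin":1},{"grip":1,"slide":[0,0,0],"spin":0.84},{"grip":1,"slide":[0,0,0],"spin":0}]'

```text
time: 4.47
tool_pos: [0.4889, -0.2292, 0.2299]
ee_rot: [-3.141, -0.0, 1.36]
wrist_force: [0.6, -0.8, 0.8]
width: 0.0004
finger_force: 0.0
```

Request:
arm_command --plan '[{"grip":1,"slide":[0,0,0.08],"spin":0},{"grip":1,"slide":[0,0,0.08],"spin":0},{"grip":1,"slide":[0,0,0.034],"spin":0},{"grip":1,"slide":[0,0,0],"spin":0}]'

```text
time: 4.97
tool_pos: [0.4884, -0.2289, 0.1323]
ee_rot: [-3.139, -0.001, 1.359]
wrist_force: [-0.2, 1.0, 0.2]
width: 0.0001
finger_force: 0.0
```

Request:
arm_command --plan '[{"grip":1,"slide":[0.02,0,0],"spin":0},{"grip":1,"slide":[0.016,0,0],"spin":0},{"grip":1,"slide":[0.01,0,0],"spin":0},{"grip":1,"slide":[0.01,0,0],"spin":0},{"grip":1,"slide":[0.01,0,0],"spin":0},{"grip":1,"slide":[0.014,0,0],"spin":0}]'

```text
time: 5.72
tool_pos: [0.4976, -0.1911, 0.134]
ee_rot: [3.141, 0.002, 1.358]
wrist_force: [-1.6, -4.2, 1.3]
width: 0.0005
finger_force: 2.1
```

Request:
arm_command --plan '[{"grip":1,"slide":[0.03,0,0],"spin":0},{"grip":1,"slide":[0.04,0,0],"spin":0},{"grip":1,"slide":[0.04,0,0],"spin":0},{"grip":1,"slide":[0.04,0,0],"spin":0},{"grip":1,"slide":[0.04,0,0],"spin":0},{"grip":1,"slide":[0.04,0,0],"spin":0},{"grip":1,"slide":[0.04,0,0],"spin":0},{"grip":1,"slide":[0.04,0,0],"spin":0},{"grip":1,"slide":[0.04,0,0],"spin":0},{"grip":1,"slide":[0.03,0,0],"spin":0}]'

```text
time: 6.98
tool_pos: [0.5377, -0.004, 0.134]
ee_rot: [3.14, 0.002, 1.359]
wrist_force: [0.3, -5.9, 3.2]
width: 0.0007
finger_force: 3.0
```

Request:
arm_command --plan '[{"grip":1,"slide":[0.024,0,0],"spin":0},{"grip":1,"slide":[0.016,0,0],"spin":0},{"grip":1,"slide":[0.014,0,0],"spin":0},{"grip":1,"slide":[0.014,0,0],"spin":0},{"grip":1,"slide":[0.008,0,0],"spin":0},{"grip":1,"slide":[0.006,0,0],"spin":0}]'

```text
time: 7.72
tool_pos: [0.5465, 0.035, 0.134]
ee_rot: [3.14, 0.002, 1.359]
wrist_force: [1.0, -6.7, 3.0]
width: 0.0004
finger_force: 3.1
```

Request:
arm_command --plan '[{"grip":1,"slide":[0.008,0,0],"spin":0},{"grip":1,"slide":[0.008,0,0],"spin":0},{"grip":1,"slide":[0.006,0,0],"spin":0}]'

```text
time: 8.1
tool_pos: [0.5489, 0.0456, 0.134]
ee_rot: [3.14, 0.002, 1.358]
wrist_force: [1.2, -7.2, 2.4]
width: 0.0006
finger_force: 3.2
```

Request:
arm_command --plan '[{"grip":1,"slide":[0.005,0,0],"spin":0},{"grip":1,"slide":[0.004,0,0],"spin":0}]'

```text
time: 8.35
tool_pos: [0.5499, 0.0499, 0.134]
ee_rot: [3.139, 0.002, 1.358]
wrist_force: [1.3, -6.6, 2.5]
width: 0.0006
finger_force: 3.2
```

Request:
arm_command --plan '[{"grip":1,"slide":[0.004,0,0],"spin":0},{"grip":1,"slide":[0.002,0,0],"spin":0}]'

```text
time: 8.6
tool_pos: [0.5503, 0.052, 0.134]
ee_rot: [3.14, 0.004, 1.358]
wrist_force: [-0.1, -10.2, 3.6]
width: 0.0002
finger_force: 4.8
```

Request:
arm_command --plan '[{"grip":1,"slide":[-0.04,0,0],"spin":0},{"grip":1,"slide":[-0.06,0,-0.08],"spin":0},{"grip":1,"slide":[-0.1,0,-0.08],"spin":0},{"grip":1,"slide":[0,0,-0.08],"spin":0},{"grip":1,"slide":[0,0,0],"spin":0}]'

```text
time: 9.22
tool_pos: [0.5302, -0.043, 0.2561]
ee_rot: [3.135, -0.002, 1.359]
wrist_force: [0.5, -0.0, -0.5]
width: 0.0005
finger_force: 0.0
```

Run:
```python
from bench import *
import cv2,pickle
inf={}
for n in ("top","wrist","side"):
    inf[n]=camera_info(n); cv2.imwrite(f"pics/{n}1.png",snapshot(n)[:,:,::-1])
pickle.dump(inf,open('i1.pkl','wb')); print(inf['wrist'],sensors.get_obs()['tool_pos'])
a=cv2.imread('pics/top1.png')[125:290,230:500]; a=cv2.resize(a,None,fx=2.9,fy=2.9,interpolation=2)
cv2.imwrite('pics/top1c.png',cv2.convertScaleAbs(a,alpha=1.4))
```

```text
{'fx': 376.43058696894565, 'fy': 376.43058696894565, 'cx': 279.25816006619385, 'cy': 210.1868634640483, 'position': array([0.54393839, 0.02475069, 0.40724514]), 'rotation': array([-0.23938082, -0.00223444, -0.21258587])} [ 0.52830856 -0.0421264   0.25050573]
```

View pics/top1c.png

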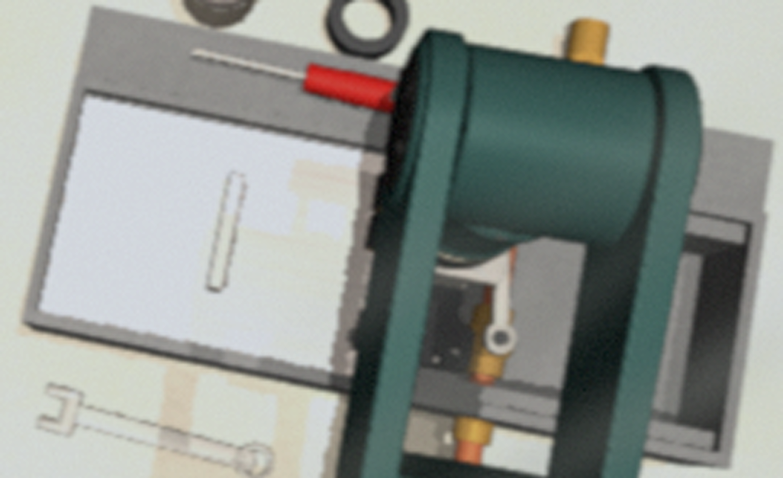

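View pics/wrist1.png

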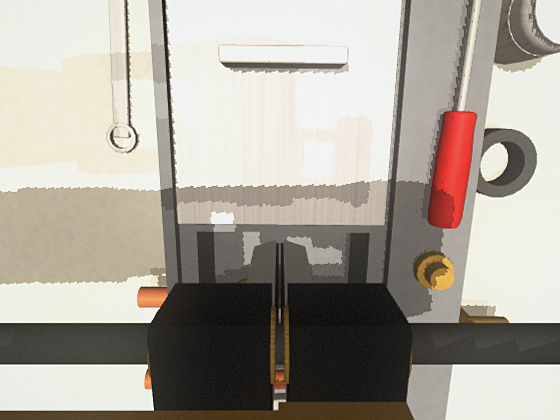

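The cover is parked over the deck: in the top crop its left edge is at the end wall and the rib is near (225,232). The arm hides the well, so I'm backing away for a clear look.

Request:
arm_command --plan '[{"grip":1,"slide":[-0.1,0,0],"spin":0},{"grip":1,"slide":[-0.1,0,0],"spin":0},{"grip":1,"slide":[-0.1,0,0],"spin":0},{"grip":1,"slide":[-0.1,0,0],"spin":0},{"grip":1,"slide":[-0.1,0,0],"spin":0},{"grip":1,"slide":[0,0,0],"spin":0},{"grip":1,"slide":[0,0,0],"spin":0}]'

```text
time: 10.25
tool_pos: [0.4764, -0.2861, 0.2505]
ee_rot: [-3.139, -0.003, 1.36]
wrist_force: [0.3, -1.4, -0.3]
width: 0.0002
finger_force: 0.0
```

Run:
```python
from bench import *
import cv2,pickle
inf={}
for n in ("top","wrist"):
    inf[n]=camera_info(n); cv2.imwrite(f"pics/{n}2.png",snapshot(n)[:,:,::-1])
pickle.dump(inf,open('i2.pkl','wb')); print(inf['wrist'],sensors.get_obs()['tool_pos'])
a=cv2.imread('pics/top2.png')[170:290,350:500]; a=cv2.resize(a,None,fx=5,fy=5,interpolation=2)
cv2.imwrite('pics/top2c.png',cv2.convertScaleAbs(a,alpha=1.4))
```

```text
{'fx': 376.43058696894565, 'fy': 376.43058696894565, 'cx': 279.25816006619385, 'cy': 210.1868634640483, 'position': array([ 0.49180726, -0.21859831,  0.40497339]), 'rotation': array([-0.23930652,  0.00173642, -0.21121442])} [ 0.4768625  -0.28566471  0.25159642]
```

View pics/top2c.png

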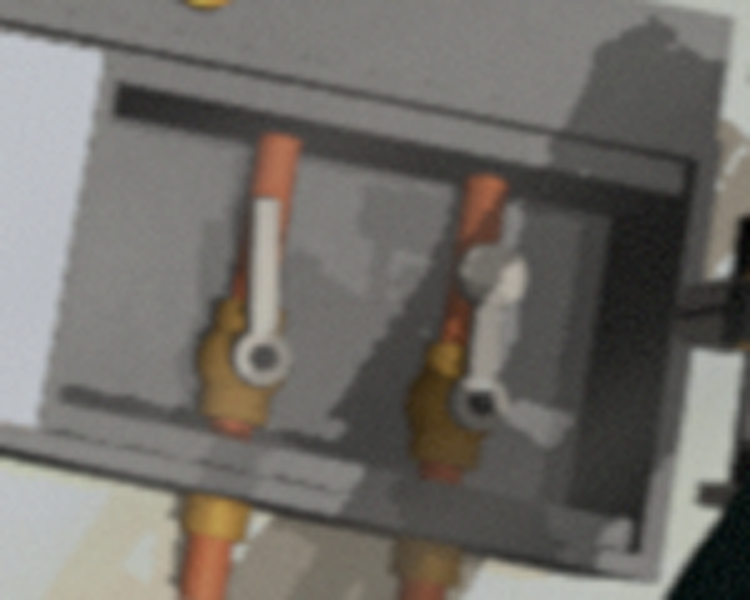

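View pics/wrist2.png

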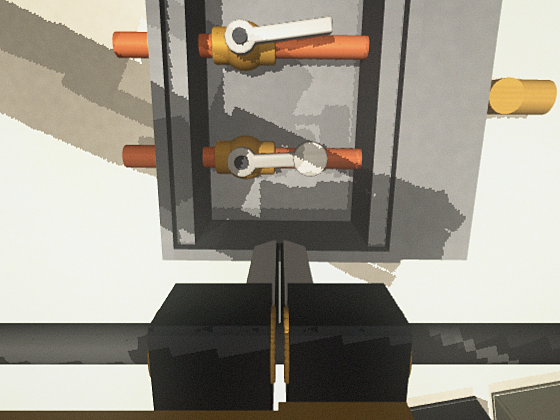

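The wrist view shows the near valve, at box y −195, is the marked one: pivot at (241,162), disc centre at (311,157). In the top view its pivot is at about (446.2,250.4) and its disc at about (448.6,225). The plain handle at the far valve runs (240,36)–(330,25).

Run:
```python
from h import *; import pickle,cv2
I=pickle.load(open('i2.pkl','rb'));W=I['wrist']
# disc circle refine
c=cv2.imread('pics/wrist2.png')[130:185,285:340]; hsv=cv2.cvtColor(c,cv2.COLOR_BGR2HSV)
h=cv2.HoughCircles(cv2.cvtColor(c,cv2.COLOR_BGR2GRAY),cv2.HOUGH_GRADIENT,1,50,param1=80,param2=8,minRadius=13,maxRadius=22);print(h)
yaw=-.212;X=np.array([np.cos(yaw),np.sin(yaw)]);Y=np.array([-X[1],X[0]])
O=np.array([.527,-.066])
D,e=tri(ray('top',(448.6,225)),ray('w',(311,157),W));Pv,f=tri(ray('top',(446.2,250.4)),ray('w',(241,162),W))
for n,p,q in(('disc',D,e),('piv',Pv,f)): print(n,p,q,'box',(p[:2]-O)@X,(p[:2]-O)@Y)
d=plane('w',(311,157),.0835,W);p=plane('w',(241,162),.083,W);v=(d-p)[:2]
print(d,p,np.linalg.norm(v),'angle',np.arctan2(v@Y,v@X),[(k[:2]-O)@np.c_[X,Y] for k in(d,p)])
# well far/near edges: well wall bottom corners in wrist view z=.012; plain
for u in((240,36),(330,25)): k=plane('w',u,.082,W);print('plain',(k[:2]-O)@np.c_[X,Y])
# cover state from top
for u in ((311.6,205),): k=plane('top',u,.13);print('rib',(k[:2]-O)@np.c_[X,Y])
```

```text
[[[23.5 28.5 18.1]]]
disc [ 0.50934254 -0.25496121  0.08819534] 0.00265774136950217 box 0.02249822672128005 -0.1884461622561385
piv [ 0.45122703 -0.24736423  0.08278959] 0.0011086475087120527 box -0.03591471590868603 -0.19324766556470033
[ 0.51094201 -0.25533338  0.0835    ] [ 0.45172508 -0.24704271  0.083     ] 0.059794480870652054 angle 0.07289901914199484 [array([ 0.0241402 , -0.18847345]), array([-0.03549547, -0.19282855])]
plain [-0.03406568 -0.09311764]
plain [ 0.03708935 -0.08506538]
rib [0.00026209 0.12687654]
```

Request:
arm_command --plan '[{"grip":1,"slide":[-0.011,0.05,0],"spin":0},{"grip":1,"slide":[0,0,0.1],"spin":0},{"grip":1,"slide":[0,0,0.1],"spin":0},{"grip":1,"slide":[0,0,0],"spin":0},{"grip":1,"slide":[0,0,0],"spin":0}]'

```text
time: 10.98
tool_pos: [0.501, -0.2976, 0.1547]
ee_rot: [3.139, 0.001, 1.36]
wrist_force: [0.0, 0.1, 0.7]
width: 0.0007
finger_force: 0.0
```

Request:
arm_command --plan '[{"grip":1,"slide":[0,0,0.07],"spin":0},{"grip":1,"slide":[0,0,0.043],"spin":0},{"grip":1,"slide":[0,0,0],"spin":0},{"grip":1,"slide":[0,0,0],"spin":0}]'

```text
time: 11.48
tool_pos: [0.5015, -0.2988, 0.0992]
ee_rot: [3.137, 0.002, 1.359]
wrist_force: [0.4, 0.5, -0.2]
width: 0.0005
finger_force: 0.0
```

Request:
arm_command --plan '[{"grip":1,"slide":[0.014,-0.003,0.006],"spin":0},{"grip":1,"slide":[0.02,0,0],"spin":0},{"grip":1,"slide":[0,0,0],"spin":0}]'

```text
time: 11.85
tool_pos: [0.5024, -0.2802, 0.0935]
ee_rot: [3.141, 0.0, 1.36]
wrist_force: [0.7, -0.2, -0.0]
width: 0.0003
finger_force: 0.0
```

Request:
arm_command --plan '[{"grip":1,"slide":[0.0103,0.0036,0],"spin":-1},{"grip":1,"slide":[0.0103,0.0036,0],"spin":-1},{"grip":1,"slide":[0.0103,0.0036,0],"spin":-1},{"grip":1,"slide":[0.0103,0.0036,0],"spin":-1},{"grip":1,"slide":[0.0103,0.0036,0],"spin":-1},{"grip":1,"slide":[0.0103,0.0036,0],"spin":-1}]'

```text
time: 12.6
tool_pos: [0.5123, -0.2513, 0.0934]
ee_rot: [-3.14, 0.002, 1.885]
wrist_force: [-1.2, -2.1, 0.5]
width: 0.0004
finger_force: 1.1
```

```bash
cat > rel.py <<'E'
from h import *; from bench import sensors
o=sensors.get_obs();yw=o['ee_rot'][2];P=np.array([.4515,-.2472]);v=np.array(o['tool_pos'])[:2]-P
tx=np.array([np.cos(yw),np.sin(yw)]);ty=np.array([np.sin(yw),-np.cos(yw)])
print('a_tool',yw-np.pi/2+.212,'tang',v@tx,'rad',v@ty,o['tool_pos'],o['wrist_force'],o['finger_force'])
E
python3 rel.py
```

```text
a_tool 0.5264189491366469 tang -0.02274362017413897 rad 0.056531573808817924 [ 0.51229397 -0.25134546  0.09336242] [-1.24112478 -2.07406554  0.54012345] 1.1071905121207237
```

Contact is made and the path follows the intended arc, so I'm continuing to 90°.

Request:
arm_command --plan '[{"grip":1,"slide":[0.0103,0.0038,0],"spin":-1},{"grip":1,"slide":[0.0103,0.0038,0],"spin":-1},{"grip":1,"slide":[0.0103,0.0038,0],"spin":-1},{"grip":1,"slide":[0.0103,0.0038,0],"spin":-1},{"grip":1,"slide":[0.0103,0.0038,0],"spin":-1},{"grip":1,"slide":[0.0103,0.0038,0],"spin":-1}]'

```text
time: 13.35
tool_pos: [0.5071, -0.2192, 0.0934]
ee_rot: [-3.141, 0.003, 2.409]
wrist_force: [-0.5, -2.6, -0.3]
width: 0.0006
finger_force: 1.1
```

Request:
arm_command --plan '[{"grip":1,"slide":[0.0103,0.0036,0],"spin":-1},{"grip":1,"slide":[0.0103,0.0036,0],"spin":-1},{"grip":1,"slide":[0.0103,0.0036,0],"spin":-1},{"grip":1,"slide":[0.0103,0.0036,0],"spin":-1},{"grip":1,"slide":[0.0103,0.0036,0],"spin":-1}]'

```text
time: 13.98
tool_pos: [0.4906, -0.1978, 0.0935]
ee_rot: [-3.14, 0.003, 2.845]
wrist_force: [1.3, -2.6, -0.9]
width: 0.0006
finger_force: 1.1
```

```bash
python3 rel.py
```

```text
a_tool 1.4866607111322383 tang -0.023017254965139653 rad 0.058621102786936 [ 0.49062252 -0.19784763  0.09351192] [ 1.33770533 -2.57507651 -0.93451046] 1.0616434877738357
```

Request:
arm_command --plan '[{"grip":1,"slide":[0.0103,0.0036,0],"spin":-1},{"grip":1,"slide":[0.003,0,0],"spin":0},{"grip":1,"slide":[0.003,0,0],"spin":0}]'

```text
time: 14.35
tool_pos: [0.487, -0.195, 0.094]
ee_rot: [-3.14, 0.013, 2.93]
wrist_force: [12.2, -3.8, -6.8]
width: 0.0004
finger_force: 6.5
```

```bash
python3 rel.py
```

```text
a_tool 1.5709743238677005 tang -0.02374932240505721 rad 0.05847414838703261 [ 0.48701221 -0.19502587  0.09398347] [12.1645952  -3.83094769 -6.8451636 ] 6.5001969784498215
```

The force rose to 12 N with the tool at 90°, so the handle is at its stop. I'm backing off and checking.

Request:
arm_command --plan '[{"grip":1,"slide":[-0.02,0,0],"spin":0},{"grip":1,"slide":[-0.01,0,0],"spin":0},{"grip":1,"slide":[0,0,-0.1],"spin":0},{"grip":1,"slide":[0,0,-0.1],"spin":0},{"grip":1,"slide":[0,0,-0.1],"spin":0},{"grip":1,"slide":[0,-0.12,0],"spin":0},{"grip":1,"slide":[0,-0.12,0],"spin":0},{"grip":1,"slide":[0,-0.12,0],"spin":0},{"grip":1,"slide":[0,0,0],"spin":0}]'

```text
time: 15.48
tool_pos: [0.4576, -0.3757, 0.2416]
ee_rot: [3.141, -0.003, 2.924]
wrist_force: [0.1, 1.3, -0.2]
width: 0.0007
finger_force: 0.0
```

Run:
```python
from bench import *
import cv2
cv2.imwrite("pics/top3.png",snapshot('top')[:,:,::-1])
a=cv2.imread('pics/top3.png')[90:310,230:505]
cv2.imwrite('pics/top3c.png',cv2.convertScaleAbs(cv2.resize(a,None,fx=2.7,fy=2.7,interpolation=2),alpha=1.4)); print(sensors.get_obs()['tool_pos'])
```

```text
[ 0.45849974 -0.37368134  0.24194785]
```

View pics/top3c.png

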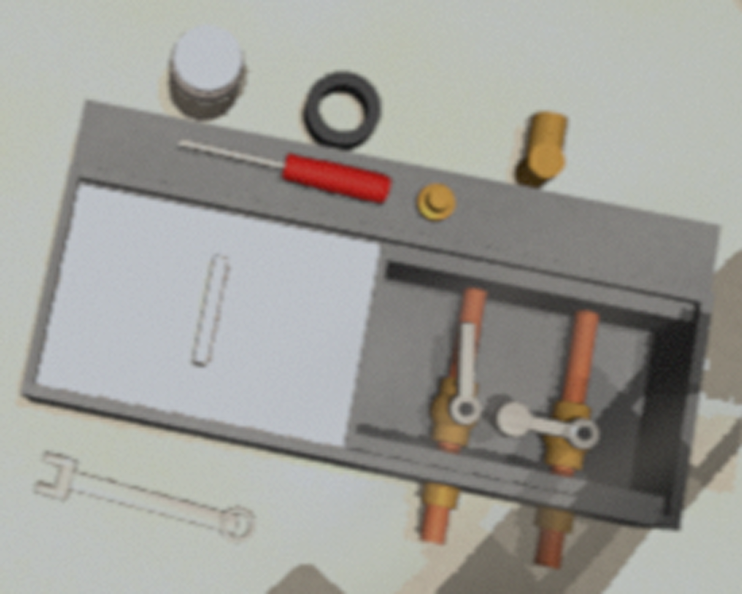

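The top view shows the cover flush at the end wall. The disc handle runs (583,432)→(514,418), square across its pipe, and the plain handle and bystanders are unmoved.

```bash
python3 -c "
from bench import ticket
print(ticket.close_job())"
```

```text
the job is handed in; nothing more can be done
None
```

I pushed the cover to the end wall over the closed deck and turned the disc handle to its stop, square across its pipe, with the plain handle and the bystanders in the last picture (mug and oil were out of frame) where they started; the job was handed in at about 15.5 s and no verdict came back.

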